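Open up the washed sake dispenser and hold its lid

TASK

The steel sake dispenser on the tasting counter has just been washed: first turn its tap handle to half open, 45 degrees, so that the ball inside can dry, and let go of the tap. Then take the lid by its bar handle, raise it gently to 60 degrees and go on holding it there in the fingers so that I can wipe out the tank; your program finishes while still holding the lid, which falls shut if let go and must not bang down. Leave the other things on the counter standing where they are.

Things in the scene. Friction and masses are not known exactly. Their poses are not given: they have to be found in the camera images.
- tank: stainless drinks dispenser fixed to the counter: a box 160 mm deep (x), 260 wide (y) and 180 high including its four 40 mm feet, walls 4 mm, a lid on top and a tap low on the front. Origin: centre of its underside, on the counter. x points from the front (tap side) to the back (hinge side), y along the hinge line, z up; it stands turned up to 0.3 rad either way
- tap (a joint): angle of the tap handle about the vertical valve stem, rad, growing counter-clockwise seen from above. 0 = shut, the handle bar lies across the outlet pipe (along the tank's y); 1.571 = fully open, in line with the pipe (along the tank's x); 0.785 = half open. Starts between 0 and 0.4, stays where it is left, takes about 0.1 N m to turn
- tap_grip (a point): middle of the tap's black T-handle, on the stem's axis, 112 mm above the counter, 100 mm in front of the tank's front wall (180 mm in front of its origin). The handle is a straight bar 64 mm long, 12 thick, 22 high (top at 123 mm) on a stem 12 mm thick; the valve body below reaches up to 94 mm within 6 mm of the axis, else 86 mm
- lid (a joint): opening angle of the lid, rad: 0 = shut and level, 1.047 = 60 degrees, 1.571 = upright. Hinged at the back without friction, so that it falls shut unless held. The lid is a sheet 173 mm deep, 272 wide and 6 thick, about 0.45 kg; shut, it overhangs the tank's front wall by 11 mm
- lid_bar (a point): middle of the lid's bar handle, a round bar 10 mm thick and 110 long, parallel to the hinge, its axis 34 mm above the lid on two end posts; it rolls freely between fingers. Shut: 63 mm in front of the tank's origin, 224 above the counter, 28 behind the lid's front edge. From the hinge it is 145 mm along the lid and 40 up: at 60 degrees 330 mm above the counter, 44 behind the tank's origin
- lid_hinge (a point): middle of the hinge line, which runs along the tank's y, 82 mm behind the tank's origin and 184 mm above the counter; positive lid angles lift the front edge up and back
- pan: shallow stainless drip pan, 120 x 170 x 25 mm, standing under the spout; origin: centre of its underside
- masu: open square wooden drinking box, 85 x 85 x 56 mm, beside the tap; origin: centre of its underside
- choko: small white sake cup, 58 mm across the rim, 45 mm high, near the tap; origin: centre of its foot
- tokkuri: white ceramic sake flask, 80 mm across, 150 mm high, beside the tank; origin: centre of its foot
- bottle: green glass bottle, 62 mm across, 200 mm high, on the other side of the tank; origin: centre of its foot
- brush: flat cleaning brush with a wooden handle, 200 mm long, lying flat beyond the bottle; origin: on its underside
- finder: finder telescope in its foot, 200 mm long, 66 mm high, lying level; origin: centre of its underside
Things that resemble listed ones, but are neither listed nor needed, are in the scene too. What is shaped like the bottle but red is not meant. Leave any yellow look-alike of the tokkuri alone.

How it is judged:
By the outcome, as a careful person would: the job done as asked, in the order asked, and still so for the second after the job is handed in, while the arm keeps its last pose, push and grip.
It also fails if it takes over 45 s, if anything falls off the work surface, if the arm or the gripper's body presses on something with over 40 N, if the wrist force passes 120 N, or if a joint passes its speed limit or range.

ROBOT

A 6-joint arm with a two-finger parallel gripper is mounted at the origin on the work surface. World frame = base frame: x ahead of the robot, y to its left, z up, the work surface at z = 0. Lengths are in m, angles in rad, forces in N, time in s.
With the tool pointing down it reaches from about 0.225 to 0.875 m from the base axis. Payload 3.4 kg.
Tool frame: the origin (TCP) lies midway between the tips of the shut fingers; the grasp point (between the pads) lies 19 mm behind it (manip.tcp_to_grasp is the distance from the TCP to the grasp point, in m); x points along the fingers, y is the direction in which the jaws open and shut, and the axes are right-handed (so a half turn about x gives the same grasp; the last joint's range is limited). The gripper opens to 85 mm and grips with 20 to 120 N. Pads are 22 mm wide; open, the fingers measure 114 mm over their backs; the gripper's body (76 mm by 85 mm) begins 54 mm behind the grasp point. The pads swing forward as they close: fully open they stand 13 mm farther back than shut.
Start: joints at [1.145, 0.276, 1.505, -0, 1.361, -0.121], TCP at [0.173, 0.549, 0.231] pointing down, gripper open.
Joint ranges: [-2.89, 2.89], [-0.75, 2.08], [0.22, 2.7], [-1.18, 4.32], [0.11, 2.71], [-2.7, 2.7]. Speed limits (rad/s): [2.57, 2.57, 3.14, 3.14, 3.14, 3.14].

INTERFACE

Orientations are given as a unit quaternion [w, x, y, z].
In Python, from rig import readout, eyes, job, manip gives the robot as it stands. The module is installed in compiled form; this text tells all that it offers.
- The arm moves only by the tool carry_out, never from a script. Its argument "deltas" is one flat list of numbers, 7 for each row, row after row: the shift along the tool's x, y, z scaled (see below), then the turn, a rotation vector about the tool's x, y, z scaled (see below), then the opening, from -1 (shut) to 1 (fully open). In form: [dx, dy, dz, ax, ay, az, grip, dx, dy, dz, ax, ay, az, grip, ...]. A call has 1 to 10 rows; each row shifts and turns the commanded pose from where the row before left it, along the tool's axes as they then stand; what a row does not reach is not made up. The controller multiplies each number of a shift by 60 mm and each number of a turn by 4 degrees. A row lasts 1/8 s, in which the tool goes at most 62.5 mm and 10.7 degrees, less where a joint would pass 70% of its speed; a pose out of reach is approached as far as the arm can. A call with a number of a shift or a turn outside -1 to 1 is refused whole. A call with a gripper value outside its range is refused whole. The fingers move at their own pace and stop on an object; "newtons" is the grip in N (left out, the last holds). Time passes only in rows, so rows that do not move let the fingers close. It gives the time, the measured TCP pose, the force and the opening at its end, in the units of the state.
- readout.get_state(): the state, without advancing time (a new reading comes with each control period).
- eyes.get_image(name): name is "scene" or "top" or "wrist"; returns a dict with "color" (480x640x3 uint8, red, green, blue), "z_map" (480x640 float32, m along the optical axis (not along the pixel's ray), 0 where there is no reading), "mtx" (3x3 intrinsics, pixels), "distortion" ([k1, k2, p1, p2, k3] as OpenCV has them; the pictures are not rectified), "origin" and "orientation" of the camera in the world. Camera axes: x right, y down, z forward; pixel columns grow to the right and rows downward; lengths in m; the calibration is good to about 2 mm. A picture is of the moment at which its call begins.
- job.sign_off(): hands the job in, once; it reports no verdict.
The state is a dict: "clock": time; "qpos": joint angles; "qd": joint speeds; "effort": joint torques, N m; "position": TCP position; "ee_rot": TCP orientation; "contact_force": force on the tool from outside, world axes, zero at the start; "moment": the same for the moment, N m; "width": finger opening in m.
Only numpy, scipy, OpenCV 4.12 (cv2) and the standard library are available. Lean on these libraries where they do the work, as an engineer would, in place of code of your own. Each camera call takes 0.05 s, during which the arm holds its last target.

## Working session

There is one attempt and no reset: what is moved stays moved. The work goes in short steps, Python scripts to look and compute and a tool call to move; the robot and the scene stay as the last step left them, time stands still between calls to the robot, and variables do not carry over. Pictures are saved under pics/ and viewed, and the job is handed in when it is done.

Besides the shell and the picture viewer there is one more tool, called as name(argument=value, ...) on one line, values as JSON. carry_out: Moves the arm, as the interface text tells. Its arguments: {"type":"object","properties":{"deltas":{"type":"array"},"newtons":{"type":"number"}},"required":["deltas"]}

```bash
mkdir -p pics; ls
python3 - <<'E'
from rig import readout, eyes, job, manip
import cv2,numpy as np,pickle
s=readout.get_state();print(s);print(manip.tcp_to_grasp)
for n in ["scene","top","wrist"]:
    im=eyes.get_image(n);pickle.dump(im,open(f'pics/{n}0.pkl','wb'))
    cv2.imwrite(f'pics/{n}0.png',im["color"][:,:,::-1]);print(n,im['mtx'].tolist(),im['distortion'],im['origin'],im['orientation'])
E
```

```text
pics
{'clock': 0.0, 'qpos': array([ 1.14497477e+00,  2.76584467e-01,  1.50611442e+00, -3.54712402e-05,
        1.36069963e+00, -1.21020281e-01]), 'qd': array([ 1.90069110e-04, -2.97261127e-04,  1.52647616e-03,  6.98326893e-04,
        2.97329503e-05,  5.98467107e-04]), 'effort': array([ 1.60752013e-03, -4.16783524e+01, -2.45797795e+01, -1.53996175e-04,
        1.10531659e-02,  1.77881965e-06]), 'position': array([0.17237096, 0.54800886, 0.23045317]), 'ee_rot': array([ 0.69875056,  0.10672615,  0.69907176, -0.10796228]), 'contact_force': array([ 0.07496667, -0.1890444 , -0.5449861 ]), 'moment': array([-0.00036333,  0.03314925, -0.01573697]), 'width': 0.08516703741096018}
0.0187
scene [[572.7731229505956, 0.0, 323.775492405172], [0.0, 572.7731229505956, 247.89530831757298], [0.0, 0.0, 1.0]] [-0.02118141  0.          0.          0.          0.        ] [ 1.2052949  -0.56238219  1.31300097] [-0.29405044  0.88028274  0.35396496 -0.1155225 ]
top [[583.5287591800455, 0.0, 323.2831486891101], [0.0, 583.5287591800455, 238.67638130812688], [0.0, 0.0, 1.0]] [-0.18037311  0.          0.          0.          0.        ] [0.37494173 0.0600786  1.63302192] [ 0.05978526 -0.69639743  0.71327296 -0.05194252]
wrist [[342.24494103630246, 0.0, 321.86409668451597], [0.0, 342.24494103630246, 241.53640536256043], [0.0, 0.0, 1.0]] [-0.067817  0.        0.        0.        0.      ] [0.09121082 0.57399329 0.37302776] [0.13371407 0.79529376 0.5832867  0.09697947]
```

View pics/scene0.png

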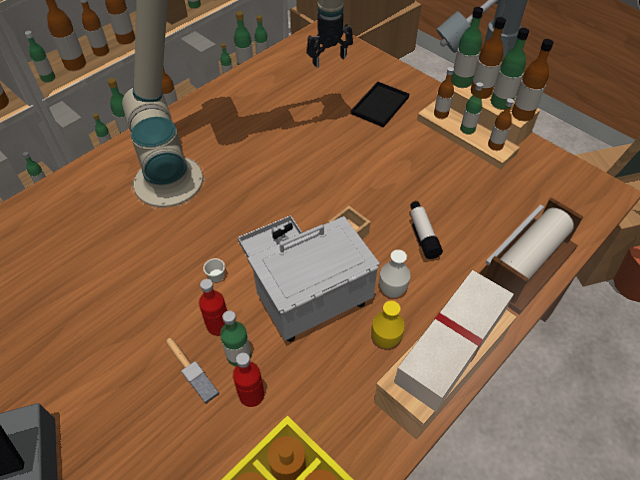

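View pics/top0.png

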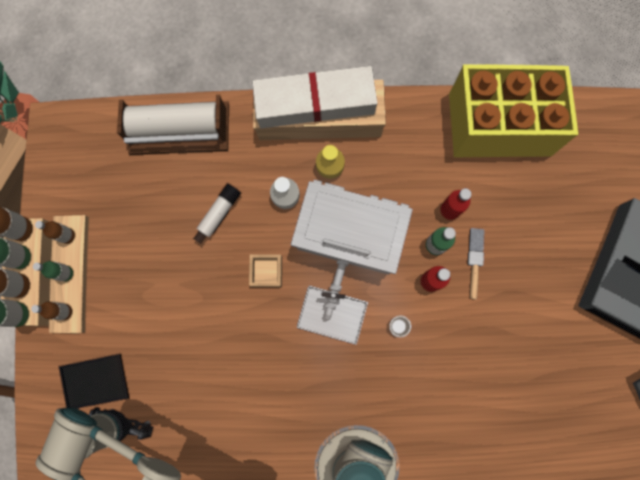

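View pics/wrist0.png

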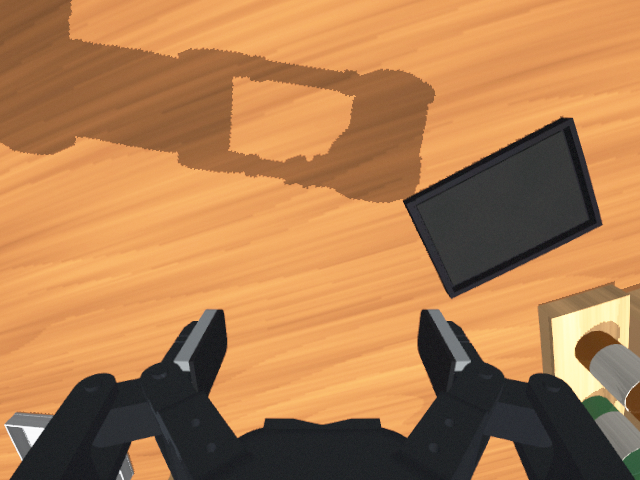

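```bash
cat > h.py <<'E'
import numpy as np,cv2,pickle
from scipy.spatial.transform import Rotation as R
def rot(q): return R.from_quat([q[1],q[2],q[3],q[0]]).as_matrix()
def rays(im,uv):
    uv=np.asarray(uv,float).reshape(-1,1,2)
    n=cv2.undistortPoints(uv,im['mtx'],im['distortion'])[:,0]
    return np.c_[n,np.ones(len(n))]@rot(im['orientation']).T
def plane(im,uv,z):
    d=rays(im,uv);o=im['origin'];return o+d*((z-o[2])/d[:,2])[:,None]
def cloud(im):
    v,u=np.mgrid[:480,:640];uv=np.c_[u.ravel(),v.ravel()]
    return (im['origin']+rays(im,uv)*im['z_map'].ravel()[:,None]).reshape(480,640,3)
def proj(im,P):
    Rm=rot(im['orientation']);rv=cv2.Rodrigues(Rm.T)[0];t=-Rm.T@im['origin']
    return cv2.projectPoints(np.asarray(P,float).reshape(-1,3),rv,t,im['mtx'],im['distortion'])[0][:,0]
E
python3 - <<'E'
from h import *
im=pickle.load(open('pics/top0.pkl','rb'));P=cloud(im)
box=np.zeros((480,640),bool);box[170:350,285:420]=1
def comp(lo,hi):
    m=(box&(P[...,2]>lo)&(P[...,2]<hi)).astype(np.uint8)
    n,l,s,c=cv2.connectedComponentsWithStats(m)
    return [(l==i) for i in range(1,n) if s[i,4]>15]
for nm,lo,hi in [('lid',.18,.2),('bar',.212,.24),('tap',.105,.135)]:
    for m in comp(lo,hi):
        p=P[m];xy=p[:,:2].astype(np.float32)
        r=cv2.minAreaRect(xy*1000)
        print(nm,m.sum(),p.mean(0).round(4),np.median(p[:,2]).round(4),r,np.argwhere(m).mean(0))
c=im['color'][170:350,270:430][:,:,::-1];cv2.imwrite('pics/crop1.png',cv2.resize(c,None,fx=5,fy=5,interpolation=cv2.INTER_CUBIC)[300:900])
for n in 'scene',:
    im=pickle.load(open('pics/scene0.pkl','rb'));c=im['color'][200:340,220:400][:,:,::-1];cv2.imwrite('pics/crop2.png',cv2.resize(c,None,fx=4,fy=4,interpolation=cv2.INTER_CUBIC))
E
```

```text
lid 7072 [6.368e-01 3.000e-04 1.915e-01] 0.1916 ((639.0062866210938, -0.121673583984375), (273.1866149902344, 180.2152557373047), 73.01995849609375) [225.60534502 352.13164593]
bar 201 [0.5799 0.018  0.2273] 0.2277 ((579.9259033203125, 17.951396942138672), (118.20667266845703, 11.119205474853516), 72.26842498779297) [245.98507463 346.12935323]
tap 30 [0.7504 0.1663 0.1113] 0.1093 ((750.841552734375, 165.38461303710938), (8.546512603759766, 33.07267761230469), 59.182579040527344) [190.76666667 287.83333333]
tap 121 [0.4678 0.0524 0.1217] 0.1224 ((468.2192687988281, 52.44475555419922), (63.10824203491211, 12.586941719055176), 81.70394134521484) [295.08264463 333.        ]
```

```bash
sleep 1
```

```text
(no output)
```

View pics/crop1.png

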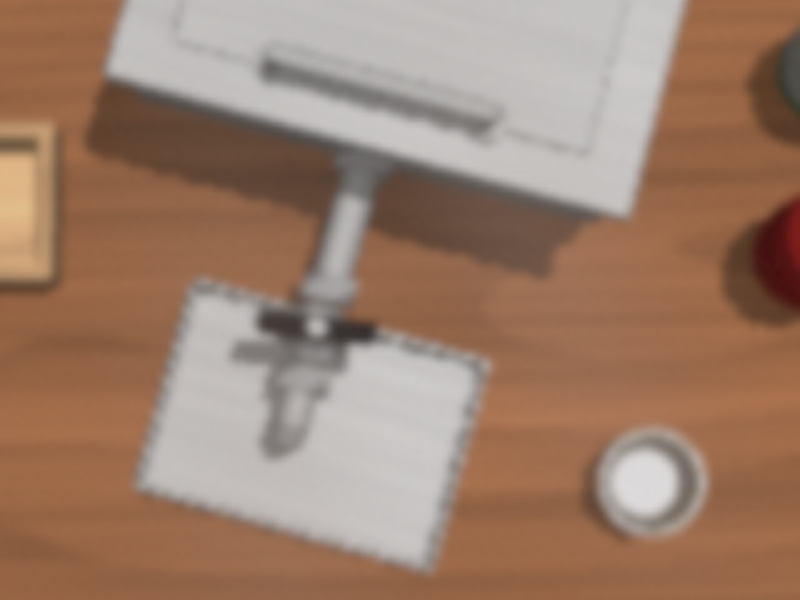

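View pics/crop2.png

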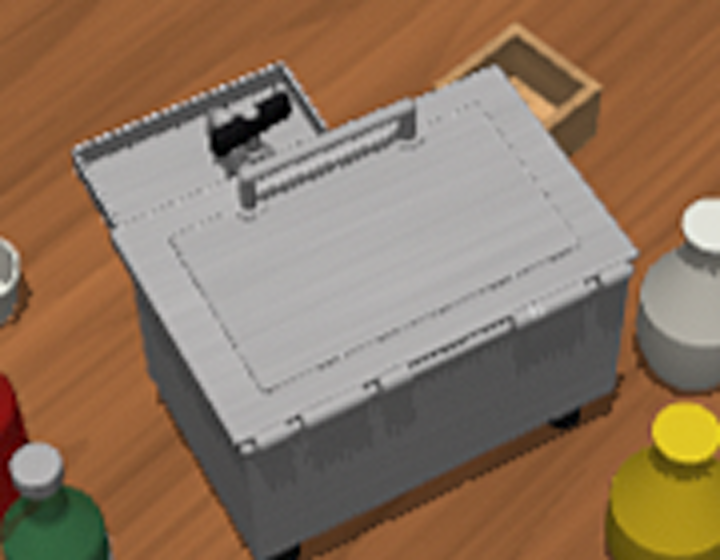

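```bash
cat >> h.py <<'E'
import math
YAW=math.radians(-17.0)
TX=np.array([math.cos(YAW),math.sin(YAW),0]);TY=np.array([-TX[1],TX[0],0]);Z=np.array([0,0,1.])
ORG=np.array([0.640,-0.0005,0])
def T(x,y,z): return ORG+TX*x+TY*y+Z*z
def to(pos,Rt,p,q,n=None):
    """rows-units shift (tool axes) and turn total from pose to target"""
    Rm=rot(q); d=Rm.T@(np.asarray(pos)-p)/0.06
    w=np.degrees(R.from_matrix(Rm.T@Rt).as_rotvec())/4
    return d,w
def down(yawdeg):
    """tool x down, tool y horizontal at yawdeg"""
    a=math.radians(yawdeg);y=np.array([math.cos(a),math.sin(a),0]);x=np.array([0,0,-1.]);return np.c_[x,y,np.cross(x,y)]
E
python3 - <<'E'
from h import *
from rig import readout
s=readout.get_state();Rm=rot(s['ee_rot']);print(Rm.round(3))
tp=T(-.18,0,0);print(tp,T(-.063,0,.224))
for yaw in (-8.3,171.7):
    d,w=to([tp[0],tp[1],.20],down(yaw),s['position'],s['ee_rot']);print(yaw,d.round(3),w.round(3))
E
```

```text
[[-0.001  0.3    0.954]
 [-0.001  0.954 -0.3  ]
 [-1.    -0.001 -0.   ]]
[0.46786514 0.05212691 0.        ] [0.5797528  0.01791942 0.224     ]
-8.3 [ 0.519 -6.408  7.178] [2.0209e+01 1.2000e-02 1.7000e-02]
171.7 [ 0.519 -6.408  7.178] [-2.4791e+01 -1.8000e-02  1.3000e-02]
```

carry_out(deltas=[0,-0.5,0.6,0,0,0,1,0,-0.5,0.6,0,0,0,1,0,-0.5,0.6,0,0,0,1,0,-0.5,0.6,0,0,0,1,0,-0.5,0.6,0,0,0,1,0,-0.5,0.6,0,0,0,1,0,-0.5,0.6,0,0,0,1,0,-0.5,0.6,0,0,0,1,0,-0.5,0.6,0,0,0,1,0,-0.5,0.6,0,0,0,1], newtons=30)

```text
clock: 1.4
position: [0.4264, 0.1529, 0.2312]
ee_rot: [0.699, 0.107, 0.699, -0.107]
contact_force: [-0.4, 0.1, -0.1]
width: 0.0849
```

carry_out(deltas=[0,-0.6,0.6,0,0,0,1,0,-0.6,0.5,0,0,0,1,0,0,0,1,0,0,1,0,0,0,1,0,0,1,0,0,0,1,0,0,1,0,0,0,1,0,0,1,0,0,0,1,0,0,1,0,0,0,1,0,0,1,0,0,0,1,0,0,1,0,0,0,1,0,0,1])

```text
clock: 2.65
position: [0.467, 0.0658, 0.231]
ee_rot: [0.642, 0.296, 0.642, -0.297]
contact_force: [0.2, -0.3, 1.1]
width: 0.0852
```

carry_out(deltas=[0,0,0,1,0,0,1,0,0,0,1,0,0,1,0,0,0,1,0,0,1,0,0,0,1,0,0,1,0,0,0,1,0,0,1,0,0,0,1,0,0,1,0,0,0,1,0,0,1,0,0,0,1,0,0,1,0,0,0,1,0,0,1,0,0,0,1,0,0,1])

```text
clock: 3.9
position: [0.467, 0.0658, 0.231]
ee_rot: [0.502, 0.498, 0.502, -0.498]
contact_force: [-0.3, 0.1, 0.5]
width: 0.0855
```

carry_out(deltas=[0,0,0,1,0,0,1,0,0,0,1,0,0,1,0,0,0,0.2,0,0,1,0,0,0,0,0,0,1])

```text
clock: 4.4
position: [0.4672, 0.0658, 0.2312]
ee_rot: [-0.463, -0.535, -0.463, 0.535]
contact_force: [0.6, 0.2, 0.7]
width: 0.0855
```

Run:
```python
from h import *
from rig import readout,eyes
im=eyes.get_image('wrist');pickle.dump(im,open('pics/wrist1.pkl','wb'));c=im['color'][:,:,::-1].copy()
s=readout.get_state();tp=T(-.18,0,0)
print(s['clock'],s['position'],s['contact_force'],s['qpos'].round(3),rot(s['ee_rot']).round(3))
d,w=to([tp[0],tp[1],.097],down(-8.3),s['position'],s['ee_rot']);print(d.round(3),w.round(3))
for a in (8.7,):
  t=math.radians(a);h=TY*math.cos(t)-TX*math.sin(t)
  for k in (-.032,0,.032):
    u=proj(im,[tp+Z*.123+h*k])[0];cv2.circle(c,tuple(int(v) for v in u),3,(0,255,0),-1)
cv2.imwrite('pics/wrist1.png',c)
```

```text
4.45 [0.46720921 0.06583994 0.2311816 ] [-0.24707762  0.57372221  0.04088729] [-0.008  0.12   1.71   0.     1.312  0.136] [[-0.     0.99  -0.143]
 [ 0.    -0.143 -0.99 ]
 [-1.    -0.    -0.   ]]
[2.236 0.044 0.225] [ 0.021 -0.001  0.004]
```

View pics/wrist1.png

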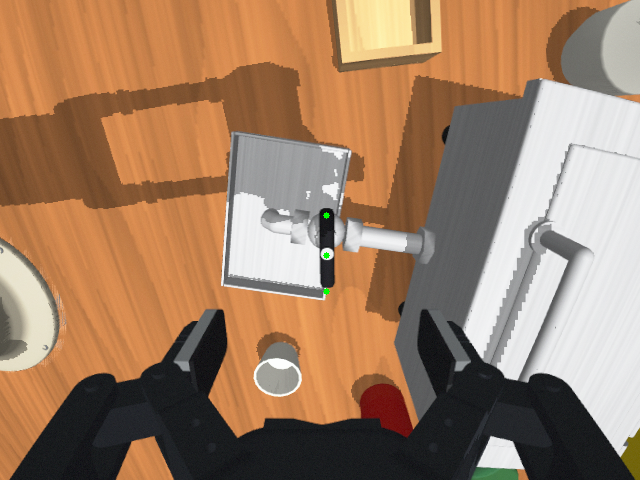

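carry_out(deltas=[0.3,0.04,0.22,0,0,0,1,0.5,0,0,0,0,0,1,0.5,0,0,0,0,0,0.2,0.4,0,0,0,0,0,-0.2,0.3,0,0,0,0,0,-0.3,0.23,0,0,0,0,0,-0.4,0,0,0,0,0,0,-0.4])

```text
clock: 5.32
position: [0.4671, 0.0524, 0.0967]
ee_rot: [-0.462, -0.534, -0.463, 0.535]
contact_force: [-0.6, -0.9, 1.2]
width: 0.0255
```

Run:
```python
from h import *
from rig import readout,eyes
im=eyes.get_image('wrist');c=im['color'][:,:,::-1].copy()
s=readout.get_state();tp=T(-.18,0,0)
print(s['clock'],s['position'],s['contact_force'],s['width'])
cv2.imwrite('pics/wrist2.png',c)
```

```text
5.375 [0.46781439 0.05243549 0.09744037] [ 0.06030022 -0.44259745 -0.38735038] 0.025878707323116885
```

View pics/wrist2.png

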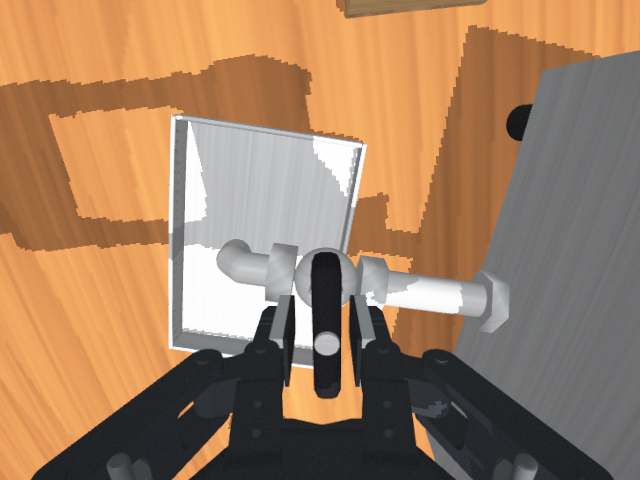

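carry_out(deltas=[0,0,0,0,0,0,-0.7,0,0,0,0,0,-1,0,0,0,0,0,-1,0,0,0,0,0,-1], newtons=30)

```text
validation failed for argument at $.de...
```

carry_out(deltas=[0,0,0,0,0,0,-0.7,0,0,0,0,0,0,-1,0,0,0,0,0,0,-1,0,0,0,0,0,0,-1], newtons=30)

```text
clock: 5.88
position: [0.4691, 0.0524, 0.0983]
ee_rot: [0.463, 0.535, 0.462, -0.534]
contact_force: [1.4, -0.6, 3.2]
width: 0.0116
```

carry_out(deltas=[0,0,0,-0.7,0,0,-1,0,0,0,-0.7,0,0,-1,0,0,0,-0.7,0,0,-1,0,0,0,-0.7,0,0,-1,0,0,0,-0.7,0,0,-1])

```text
clock: 6.5
position: [0.4694, 0.0523, 0.0984]
ee_rot: [0.526, 0.475, 0.524, -0.473]
contact_force: [1.7, -0.3, 3.3]
width: 0.0118
```

carry_out(deltas=[0,0,0,-0.7,0,0,-1,0,0,0,-0.7,0,0,-1,0,0,0,-0.7,0,0,-1,0,0,0,-0.7,0,0,-1,0,0,0,-0.7,0,0,-1,0,0,0,-0.7,0,0,-1,0,0,0,-0.7,0,0,-1,0,0,0,-0.67,0,0,-1,0,0,0,0,0,0,-1,0,0,0,0,0,0,-1])

```text
clock: 7.75
position: [0.4699, 0.0525, 0.0983]
ee_rot: [0.607, 0.365, 0.605, -0.363]
contact_force: [4.9, 0.7, 3.3]
width: 0.0114
```

Run:
```python
from h import *
from rig import readout,eyes
s=readout.get_state();Rm=rot(s['ee_rot']);yaw=math.degrees(math.atan2(Rm[1,1],Rm[0,1]))
print(s['clock'],s['position'],s['contact_force'],s['moment'],s['width'],yaw, 'tap est',yaw+90-73)
im=eyes.get_image('wrist');cv2.imwrite('pics/wrist3.png',im['color'][:,:,::-1])
```

```text
7.75 [0.46987018 0.05248063 0.0983257 ] [4.92669803 0.70315569 3.30925098] [ 0.09168857 -0.74883711  0.05085417] 0.011409432157314065 27.97225102081569 tap est 44.97225102081569
```

View pics/wrist3.png

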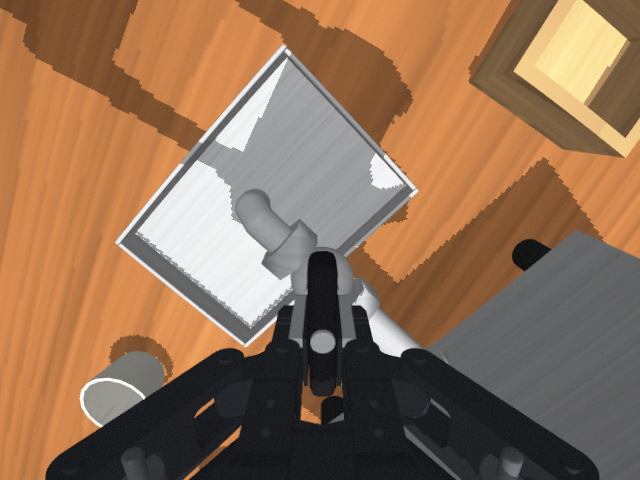

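carry_out(deltas=[0,0,0,0,0,0,-0.6,0,0,0,0,0,0,-0.3,0,0,0,0,0,0,0,0,0,0,0,0,0,0,-0.3,0,0,0,0,0,0,-0.6,0,0,0,0,0,0,-0.8,0,0,0,0,0,0,-0.8,0,0,0,0,0,0,-0.8,0,0,0,0,0,0])

```text
clock: 8.93
position: [0.4672, 0.0524, 0.2969]
ee_rot: [0.606, 0.364, 0.606, -0.364]
contact_force: [0.7, -0.2, -0.1]
width: 0.0426
```

Run:
```python
from h import *
from rig import readout,eyes
s=readout.get_state()
im=eyes.get_image('wrist');cv2.imwrite('pics/wrist4.png',im['color'][:,:,::-1])
P=cloud(im);tp=T(-.18,0,.112)
m=(np.linalg.norm(P[...,:2]-tp[:2],axis=2)<.04)&(abs(P[...,2]-.121)<.006)&(im['color'].max(2)<70)
p=P[m];r=cv2.minAreaRect((p[:,:2]*1000).astype(np.float32));print(m.sum(),p.mean(0),r)
ev,V=np.linalg.eigh(np.cov(p[:,:2].T));v=V[:,1];a=math.degrees(math.atan2(v[1],v[0]))%180;print('handle',a,'tap',a-73)
# lid edge yaw: bar points from the wrist view
m=(abs(P[...,2]-.226)<.006)&(np.linalg.norm(P[...,:2]-T(-.063,0,0)[:2],axis=2)<.065)
p=P[m]
if len(p)>30:
  ev,V=np.linalg.eigh(np.cov(p[:,:2].T));v=V[:,1];print('bar',p.mean(0),math.degrees(math.atan2(v[1],v[0]))%180,m.sum())
d,w=to(T(-.063,0,.27),down(-17),s['position'],s['ee_rot']);print(s['clock'],s['position'],d.round(3),w.round(3),s['contact_force'])
```

```text
621 [0.46671808 0.05713806 0.12192854] ((467.63555908203125, 54.9122200012207), (10.825119972229004, 62.834285736083984), 28.371212005615234)
handle 118.86450998407197 tap 45.86450998407197
bar [0.58500104 0.04460224 0.22634816] 72.50205320578729 1206
8.925 [0.46717284 0.05239632 0.29687382] [0.447 1.387 1.389] [ 1.1253e+01 -2.0000e-03  9.0000e-03] [ 0.70519929 -0.15051206 -0.14184382]
```

View pics/wrist4.png

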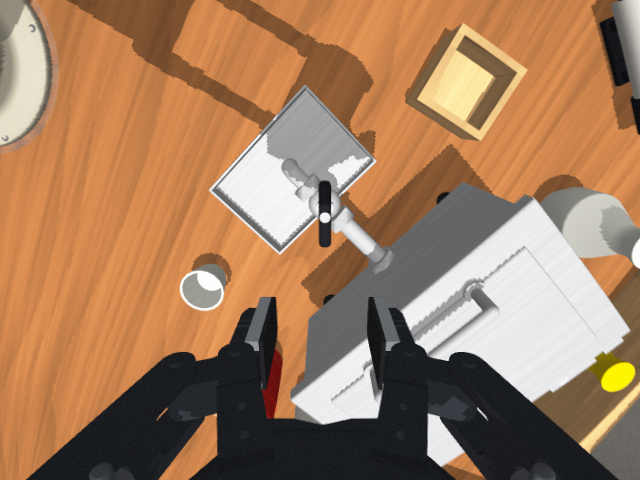

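carry_out(deltas=[0,0,0,1,0,0,0,0,0,0,1,0,0,0,0,0,0,1,0,0,0,0,0,0,1,0,0,0,0,0,0,1,0,0,0,0,0,0,1,0,0,0,0,0,0,1,0,0,0,0,0,0,1,0,0,0,0,0,0,1,0,0,0,0,0,0,1,0,0,0])

```text
clock: 10.22
position: [0.4673, 0.0524, 0.295]
ee_rot: [-0.444, -0.55, -0.445, 0.55]
contact_force: [0.4, -0.5, 0.7]
width: 0.043
```

carry_out(deltas=[0,0,0,1,0,0,0,0,0,0,0.25,0,0,0,0,0.5,0,0,0,0,0,0,0.7,0,0,0,0,0,0,0.75,0,0,0,0,0,0,0,0,0,0,0,0])

```text
clock: 10.98
position: [0.582, 0.0172, 0.2939]
ee_rot: [-0.42, -0.568, -0.421, 0.569]
contact_force: [-1.3, 1.0, -0.4]
width: 0.0426
```

Run:
```python
from h import *
from rig import readout,eyes
s=readout.get_state()
im=eyes.get_image('wrist');c=im['color'][:,:,::-1].copy();P=cloud(im)
m=(abs(P[...,2]-.226)<.006)&(np.linalg.norm(P[...,:2]-T(-.063,0,0)[:2],axis=2)<.065)
p=P[m];ev,V=np.linalg.eigh(np.cov(p[:,:2].T));v=V[:,1];print('bar',p.mean(0),(p-T(-.063,0,0))[:].mean(0)@TX,math.degrees(math.atan2(v[1],v[0]))%180,m.sum())
for k in (-.055,0,.055):
    u=proj(im,[T(-.063,k,.229)])[0];cv2.circle(c,tuple(int(v) for v in u),3,(0,255,0),-1)
cv2.imwrite('pics/wrist5.png',c)
d,w=to(T(-.063,0,.205),down(-17),s['position'],s['ee_rot']);print(s['clock'],s['position'],d.round(3),w.round(3),s['contact_force'],s['width'])
```

```text
bar [0.58199586 0.0266257  0.22778968] -0.00040041983784144824 72.94451355477197 2510
10.975 [0.58202002 0.01715762 0.29390641] [ 1.482 -0.039 -0.002] [-0.006  0.006  0.011] [-1.26373168  0.99324353 -0.43826425] 0.04262352062933326
```

View pics/wrist5.png

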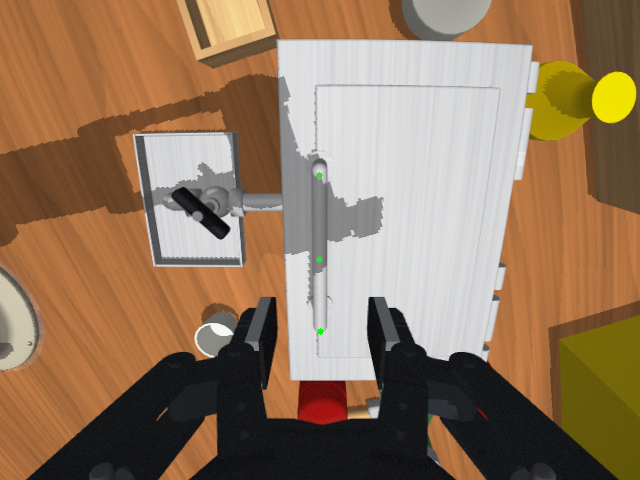

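carry_out(deltas=[0.5,-0.04,0,0,0,0,0,0.5,0,0,0,0,0,0,0.48,0,0,0,0,0,0,0,0,0,0,0,0,-0.5,0,0,0,0,0,0,-0.7,0,0,0,0,0,0,-1,0,0,0,0,0,0,-1,0,0,0,0,0,0,-1], newtons=40)

```text
clock: 12.02
position: [0.5808, 0.018, 0.2088]
ee_rot: [0.423, 0.57, 0.418, -0.566]
contact_force: [6.1, -1.4, -4.2]
width: 0.0081
```

Run:
```python
from h import *
from rig import readout,eyes
s=readout.get_state()
im=eyes.get_image('wrist');c=im['color'][:,:,::-1].copy()
cv2.imwrite('pics/wrist6.png',c);print(s['clock'],s['position'],s['contact_force'],s['width'])
g=s['position']-rot(s['ee_rot'])[:,0]*.0187
rel=g-ORG;print('grasp in tank',rel@TX,rel@TY,rel[2])
```

```text
12.025 [0.58080017 0.01803023 0.2087638 ] [ 6.08850771 -1.39159385 -4.20360456] 0.00812434161543001
grasp in tank -0.06219922636153291 0.00039801392111419524 0.22746303211843275
```

View pics/wrist6.png

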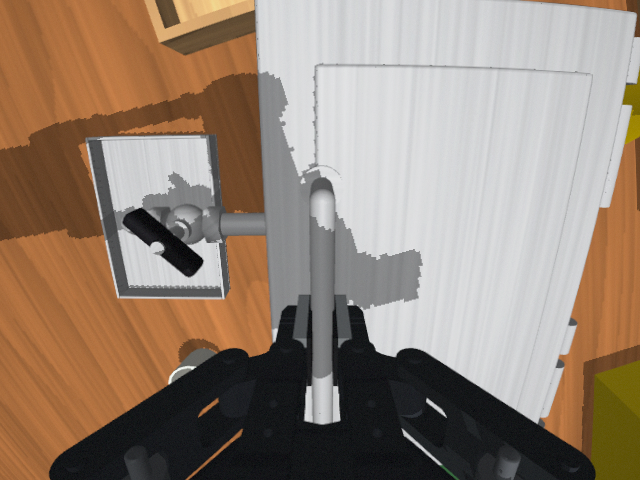

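Run:
```python
from h import *
th=np.radians([0,1,2.5,4.5,7,9.5,12,14.5,17,19.5,22,24.5,27,29.5,32,34.5,37,39.5,42,44.5,47,49.5,52,54.5,56.5,58.5,59.5,60])
x=.082-.145*np.cos(th)+.04*np.sin(th);z=.184+.145*np.sin(th)+.04*np.cos(th)
for i in range(len(th)-1):print(i,(-(z[i+1]-z[i])/.06).round(3),((x[i+1]-x[i])/.06).round(3))
```

```text
0 -0.042 0.012
1 -0.063 0.019
2 -0.083 0.028
3 -0.102 0.04
4 -0.1 0.044
5 -0.098 0.048
6 -0.096 0.052
7 -0.094 0.057
8 -0.091 0.061
9 -0.088 0.065
10 -0.085 0.068
11 -0.082 0.072
12 -0.079 0.076
13 -0.076 0.079
14 -0.072 0.082
15 -0.069 0.085
16 -0.065 0.088
17 -0.061 0.091
18 -0.057 0.093
19 -0.053 0.096
20 -0.049 0.098
21 -0.044 0.1
22 -0.04 0.102
23 -0.029 0.083
24 -0.026 0.084
25 -0.012 0.042
26 -0.006 0.021
```

carry_out(deltas=[-0.042,0.012,0,0,0,0,-1,-0.063,0.019,0,0,0,0,-1,-0.083,0.028,0,0,0,0,-1,-0.102,0.04,0,0,0,0,-1,-0.1,0.044,0,0,0,0,-1,-0.098,0.048,0,0,0,0,-1])

```text
clock: 12.82
position: [0.591, 0.0149, 0.2372]
ee_rot: [0.422, 0.57, 0.419, -0.567]
contact_force: [7.1, -2.4, -7.9]
width: 0.0086
```

```bash
cat > st.py <<'E'
from h import *
from rig import readout,eyes
def st():
    s=readout.get_state()
    g=s['position']-rot(s['ee_rot'])[:,0]*.0187
    rel=g-ORG;x=rel@TX-.082;z=rel[2]-.184
    print(s['clock'],s['position'].round(4),s['contact_force'].round(2),s['moment'].round(2),round(s['width'],4),'tank',np.round([rel@TX,rel@TY,rel[2]],4),'r',round(math.hypot(x,z),4),'lid',round(180-math.degrees(math.atan2(z,x))-math.degrees(math.atan2(.04,.145))if 1 else 0,2))
    return s
E
python3 - <<'E'
from st import *
st()
im=eyes.get_image('wrist');cv2.imwrite('pics/wrist7.png',im['color'][:,:,::-1])
E
```

```text
12.825 [0.591  0.0149 0.2372] [ 7.06 -2.42 -7.91] [-0.25 -0.85  0.02] 0.0086 tank [-0.0515  0.0004  0.2559] r 0.1516 lid 12.88
```

View pics/wrist7.png

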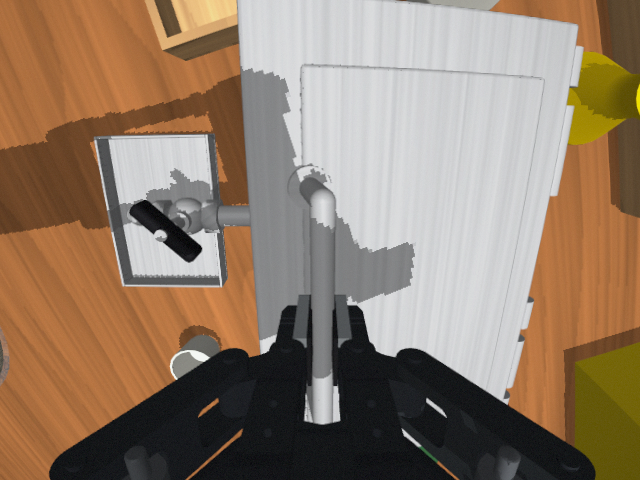

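carry_out(deltas=[-0.096,0.052,0,0,0,0,-1,-0.094,0.057,0,0,0,0,-1,-0.091,0.061,0,0,0,0,-1,-0.088,0.065,0,0,0,0,-1,-0.085,0.068,0,0,0,0,-1,-0.082,0.072,0,0,0,0,-1,-0.079,0.076,0,0,0,0,-1])

```text
clock: 13.75
position: [0.614, 0.0079, 0.273]
ee_rot: [-0.42, -0.568, -0.421, 0.569]
contact_force: [2.7, 0.3, -8.3]
width: 0.0083
```

Run:
```python
from st import *
st()
im=eyes.get_image('wrist');cv2.imwrite('pics/wrist8.png',im['color'][:,:,::-1])
```

```text
13.75 [0.614  0.0079 0.273 ] [ 2.74  0.26 -8.27] [ 0.06 -0.15  0.01] 0.0083 tank [-0.0273  0.0004  0.2917] r 0.1535 lid 29.15
```

View pics/wrist8.png

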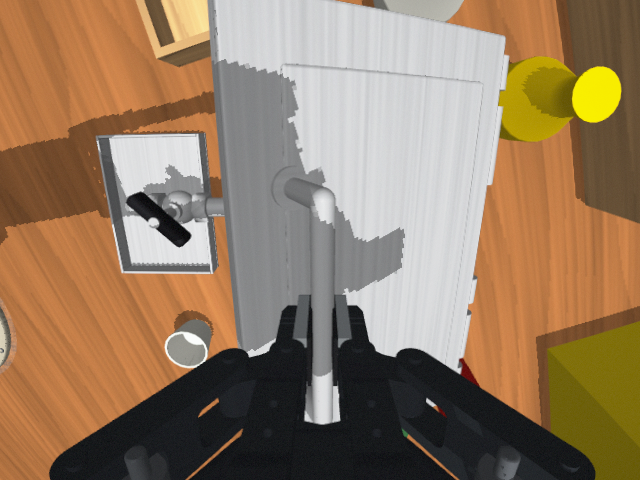

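carry_out(deltas=[-0.07,0.079,0,0,0,0,-1,-0.066,0.082,0,0,0,0,-1,-0.064,0.085,0,0,0,0,-1,-0.06,0.088,0,0,0,0,-1,-0.057,0.091,0,0,0,0,-1,-0.053,0.093,0,0,0,0,-1,-0.05,0.096,0,0,0,0,-1])

```text
clock: 14.68
position: [0.6466, -0.002, 0.3015]
ee_rot: [-0.42, -0.568, -0.422, 0.569]
contact_force: [-9.5, 2.4, 10.5]
width: 0.0083
```

Run:
```python
from st import *
st()
im=eyes.get_image('wrist');cv2.imwrite('pics/wrist9.png',im['color'][:,:,::-1])
```

```text
14.675 [ 0.6466 -0.002   0.3015] [-9.51  2.35 10.46] [ 0.53  1.71 -0.01] 0.0083 tank [0.0068 0.0005 0.3202] r 0.1556 lid 45.7
```

View pics/wrist9.png

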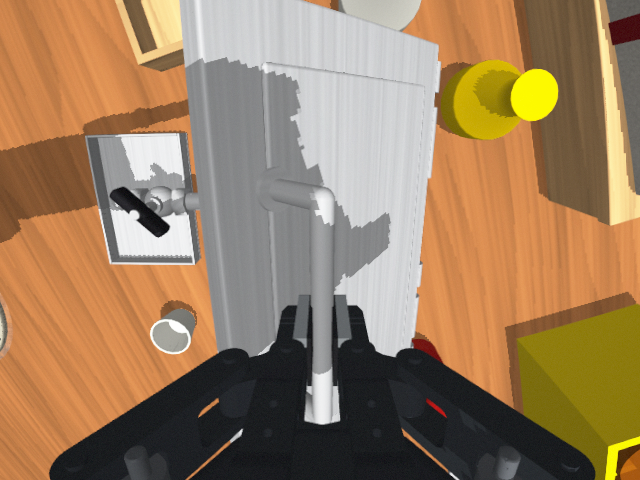

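carry_out(deltas=[0,-0.018,0,0,0,-1,-1,0,-0.018,0,0,0,-1,-1,0,-0.018,0,0,0,-1,-1,0,0,0,0,0,0,-1])

```text
clock: 15.22
position: [0.6453, -0.0016, 0.302]
ee_rot: [-0.358, -0.521, -0.479, 0.609]
contact_force: [-6.7, 2.0, 8.5]
width: 0.0084
```

Run:
```python
from st import *
s=st();print(s['qpos'].round(2),rot(s['ee_rot'])[:,0].round(3))
```

```text
15.225 [ 0.6453 -0.0016  0.302 ] [-6.73  1.99  8.51] [0.44 1.21 0.06] 0.0084 tank [0.0093 0.0005 0.3203] r 0.1545 lid 46.52
[-0.13  0.48  1.03  0.04  1.84  0.17] [-0.2    0.062 -0.978]
```

carry_out(deltas=[-0.03,-0.018,0,0,0,-1,-1,-0.02,-0.018,0,0,0,-1,-1,0,0,0,0,0,0,-1])

```text
clock: 15.6
position: [0.6453, -0.0016, 0.3035]
ee_rot: [-0.315, -0.487, -0.513, 0.632]
contact_force: [-2.4, 1.3, 3.5]
width: 0.0084
```

Run:
```python
from st import *
s=st();print(s['qpos'].round(2),rot(s['ee_rot'])[:,0].round(3))
im=eyes.get_image('wrist');cv2.imwrite('pics/wrist10.png',im['color'][:,:,::-1])
im=eyes.get_image('scene');cv2.imwrite('pics/scene10.png',cv2.resize(im['color'][150:350,180:460,::-1],None,fx=2.8,fy=2.8))
```

```text
15.6 [ 0.6453 -0.0016  0.3035] [-2.42  1.33  3.47] [ 0.24  0.39 -0.04] 0.0084 tank [0.0118 0.0005 0.3211] r 0.154 lid 47.47
[-0.14  0.57  0.92  0.06  2.01  0.17] [-0.327  0.101 -0.94 ]
```

View pics/wrist10.png

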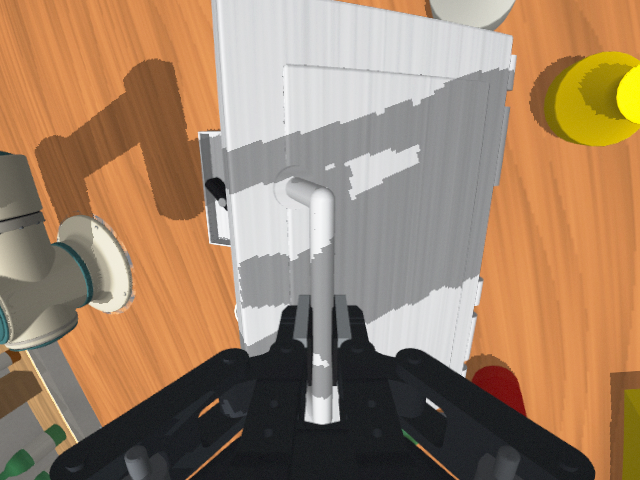

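View pics/scene10.png

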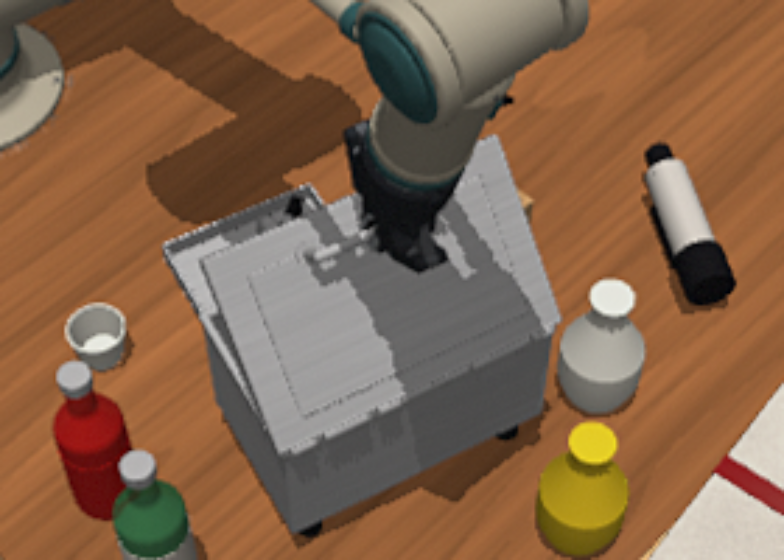

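Run:
```python
from st import *
s=st();Rm=rot(s['ee_rot'])
# lid plane from scene+wrist depth
for n in ('wrist','scene'):
    im=eyes.get_image(n);P=cloud(im);Q=P-ORG;q=np.stack([Q@TX,Q@TY,Q[...,2]],-1)
    from_h=np.hypot(q[...,0]-.082,q[...,2]-.184)
    ang=np.degrees(np.arctan2(q[...,2]-.184,.082-q[...,0]))
    m=(abs(q[...,1])<.13)&(from_h>.06)&(from_h<.17)&(ang>20)&(ang<80)&(abs(q[...,1])>.065)
    p=q[m];
    if len(p)<50: print(n,len(p));continue
    for _ in range(4):
        c=p.mean(0);V=np.linalg.svd(p-c,full_matrices=False)[2][2];e=abs((p-c)@V);p=p[e<max(.003,np.percentile(e,80))] if _<3 else p
    V*=np.sign(V[2]);print(n,len(p),'normal',V.round(3),'lid',math.degrees(math.atan2(V[0],V[2])),'rms',((p-c)@V).std())
th=np.radians([46.3,47.3,49,51,53,55,57,58.5,59.5,60]);xs=.082-.145*np.cos(th)+.04*np.sin(th);zs=.184+.145*np.sin(th)+.04*np.cos(th)
for i in range(len(th)-1):
    d=TX*(xs[i+1]-xs[i])+Z*(zs[i+1]-zs[i]);print((Rm.T@d/.06).round(3))
```

```text
15.7 [ 0.6453 -0.0017  0.3035] [-2.52  0.94  4.44] [0.22 0.37 0.02] 0.0086 tank [0.0118 0.0004 0.3211] r 0.154 lid 47.46
wrist 29123 normal [0.693 0.062 0.719] lid 43.955514232087566 rms 0.0013740460510311351
scene 1615 normal [ 0.692 -0.006  0.722] lid 43.81530220830525 rms 0.0016338817747211637
[-0.032  0.029  0.   ]
[-0.054  0.051  0.   ]
[-0.061  0.062  0.   ]
[-0.059  0.065  0.   ]
[-0.057  0.067  0.   ]
[-0.054  0.069  0.   ]
[-0.039  0.053  0.   ]
[-0.025  0.036  0.   ]
[-0.012  0.018  0.   ]
```

Run:
```python
from st import *
s=readout.get_state();Rm=rot(s['ee_rot'])
im=eyes.get_image('wrist');P=cloud(im)
p=P[215:290,318:328].reshape(-1,3)
t=(p-s['position'])@Rm
print('bar surface pts in tool frame',np.median(t,0).round(4)); print(np.percentile(t[:,0],[5,25,50,75,95]).round(4))
for r in (220,250,280): print(((P[r,310:336]-s['position'])@Rm)[::3].round(4))
```

```text
bar surface pts in tool frame [-0.0172 -0.0006 -0.0372]
[-0.0183 -0.0176 -0.0172 -0.0168 -0.0162]
[[-0.0147 -0.0053 -0.0494]
 [-0.0158 -0.0041 -0.0497]
 [-0.0179 -0.0029 -0.0503]
 [-0.0172 -0.0018 -0.05  ]
 [-0.0167 -0.0007 -0.0499]
 [-0.0168  0.0005 -0.0499]
 [-0.0169  0.0016 -0.05  ]
 [-0.0157  0.0028 -0.0496]
 [-0.0124  0.004  -0.0487]]
[[-0.015  -0.0055 -0.0371]
 [-0.0164 -0.0042 -0.0376]
 [-0.0173 -0.003  -0.038 ]
 [-0.0179 -0.0019 -0.0382]
 [-0.0178 -0.0007 -0.0381]
 [-0.0167  0.0005 -0.0377]
 [-0.0157  0.0017 -0.0374]
 [-0.0163  0.0028 -0.0376]
 [ 0.0244  0.0055 -0.0223]]
[[-0.0141 -0.0057 -0.0235]
 [-0.015  -0.0044 -0.024 ]
 [-0.0166 -0.0031 -0.0247]
 [-0.0171 -0.0019 -0.0249]
 [-0.0171 -0.0007 -0.0249]
 [-0.0173  0.0005 -0.0251]
 [-0.017   0.0017 -0.0249]
 [-0.0149  0.003  -0.0239]
 [ 0.0233  0.0056 -0.0056]]
```

```bash
cat >> st.py <<'E'
def lidplane(im,lo,hi,half=.065):
    P=cloud(im);Q=P-ORG;q=np.stack([Q@TX,Q@TY,Q[...,2]],-1)
    fh=np.hypot(q[...,0]-.082,q[...,2]-.184);ang=np.degrees(np.arctan2(q[...,2]-.184,.082-q[...,0]))
    m=(abs(q[...,1])<.13)&(fh>.04)&(fh<.17)&(ang>lo)&(ang<hi)&(abs(q[...,1])>half)
    p=q[m]
    for k in range(5):
        c=p.mean(0);V=np.linalg.svd(p-c,full_matrices=False)[2][2];e=abs((p-c)@V)
        if k<4:p=p[e<max(.002,np.percentile(e,85))]
    V=V*np.sign(V[2]);h=(np.array([.082,0,.184])-c)@V
    return len(p),V.round(3),round(math.degrees(math.atan2(V[0],V[2])),2),'plane above hinge',round(-h*1,4),'rms',round(((p-c)@V).std(),4)
E
python3 - <<'E'
from st import *
for n in ('scene0','top0'):
    print(n,lidplane(pickle.load(open(f'pics/{n}.pkl','rb')),-3,9))
for n in ('scene','top','wrist'):
    print(n,lidplane(eyes.get_image(n),25,70))
E
```

```text
scene0 (955, array([ 0.007, -0.004,  1.   ]), 0.39, 'plane above hinge', np.float64(0.0083), 'rms', np.float64(0.0012))
top0 (1200, array([-0.01 , -0.001,  1.   ]), -0.56, 'plane above hinge', np.float64(0.0082), 'rms', np.float64(0.0014))
scene (1501, array([ 0.701, -0.005,  0.713]), 44.49, 'plane above hinge', np.float64(0.009), 'rms', np.float64(0.0012))
top (567, array([ 0.689, -0.006,  0.725]), 43.52, 'plane above hinge', np.float64(0.0108), 'rms', np.float64(0.0011))
wrist (26099, array([0.693, 0.069, 0.717]), 44.04, 'plane above hinge', np.float64(0.017), 'rms', np.float64(0.001))
```

Run:
```python
from st import *
s=st();Rm=rot(s['ee_rot'])
th=np.radians([44.1,45.5,47.5,49.5,51.5,53.5,55.5,57.5,59,60]);xs=.082-.145*np.cos(th)+.04*np.sin(th);zs=.184+.145*np.sin(th)+.04*np.cos(th)
for i in range(len(th)-1):
    d=TX*(xs[i+1]-xs[i])+Z*(zs[i+1]-zs[i]);print((Rm.T@d/.06).round(3))
```

```text
16.0 [ 0.6446 -0.0014  0.3031] [-3.58  0.96  6.03] [ 0.27  0.48 -0.02] 0.0078 tank [0.0111 0.0005 0.3206] r 0.154 lid 47.14
[-0.047  0.04   0.   ]
[-0.065  0.059  0.   ]
[-0.063  0.061  0.   ]
[-0.061  0.063  0.   ]
[-0.059  0.065  0.   ]
[-0.056  0.067  0.   ]
[-0.054  0.069  0.   ]
[-0.039  0.053  0.   ]
[-0.025  0.036  0.   ]
```

carry_out(deltas=[-0.065,0.04,0,0,0,0,-1,-0.07,0.059,0,0,0,0,-1,-0.063,0.061,0,0,0,0,-1,-0.061,0.063,0,0,0,0,-1,-0.059,0.065,0,0,0,0,-1,-0.056,0.067,0,0,0,0,-1])

```text
clock: 16.75
position: [0.6715, -0.0096, 0.3157]
ee_rot: [-0.315, -0.486, -0.513, 0.633]
contact_force: [-3.3, 2.6, 5.2]
width: 0.008
```

Run:
```python
from st import *
s=st()
for n in ('scene','top','wrist'):
    im=eyes.get_image(n);print(n,lidplane(im,35,80))
cv2.imwrite('pics/wrist11.png',im['color'][:,:,::-1])
```

```text
16.75 [ 0.6715 -0.0096  0.3157] [-3.34  2.64  5.15] [ 0.55  0.99 -0.11] 0.008 tank [0.0392 0.0005 0.3333] r 0.1553 lid 58.58
scene (1406, array([ 0.828, -0.003,  0.561]), 55.88, 'plane above hinge', np.float64(0.0091), 'rms', np.float64(0.0012))
top (438, array([ 0.82 , -0.007,  0.572]), 55.08, 'plane above hinge', np.float64(0.0115), 'rms', np.float64(0.0011))
wrist (23333, array([0.823, 0.059, 0.565]), 55.53, 'plane above hinge', np.float64(0.0167), 'rms', np.float64(0.001))
```

View pics/wrist11.png

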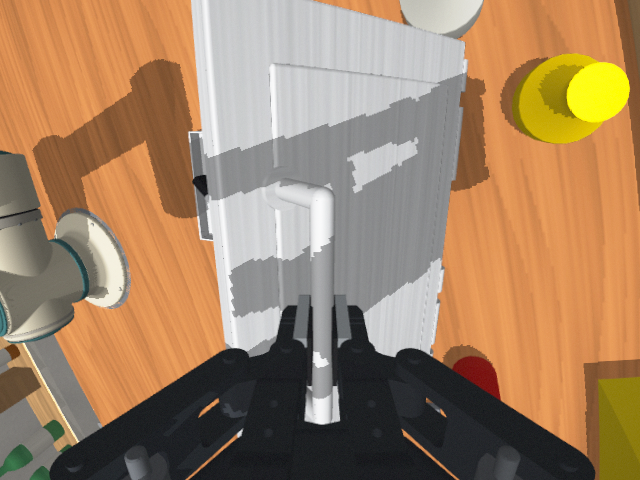

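carry_out(deltas=[-0.06,0.069,0,0,0,0,-1,-0.045,0.053,0,0,0,0,-1,-0.03,0.036,0,0,0,0,-1,0,0,0,0,0,0,-1,0,0,0,0,0,0,-1])

```text
clock: 17.52
position: [0.6831, -0.0132, 0.3195]
ee_rot: [-0.316, -0.487, -0.513, 0.633]
contact_force: [-1.9, 4.1, 1.8]
width: 0.008
```

Run:
```python
from st import *
s=st()
for n in ('scene','top','wrist'):
    im=eyes.get_image(n);print(n,lidplane(im,35,85));cv2.imwrite(f'pics/{n}12.png',im['color'][:,:,::-1])
```

```text
17.525 [ 0.6831 -0.0132  0.3195] [-1.92  4.08  1.83] [ 0.48  0.32 -0.19] 0.008 tank [0.0513 0.0005 0.3371] r 0.1562 lid 63.23
scene (1330, array([ 0.869, -0.004,  0.495]), 60.33, 'plane above hinge', np.float64(0.0095), 'rms', np.float64(0.0012))
top (363, array([ 0.861, -0.006,  0.508]), 59.48, 'plane above hinge', np.float64(0.0121), 'rms', np.float64(0.001))
wrist (22178, array([0.863, 0.047, 0.504]), 59.71, 'plane above hinge', np.float64(0.0161), 'rms', np.float64(0.001))
```

View pics/scene12.png

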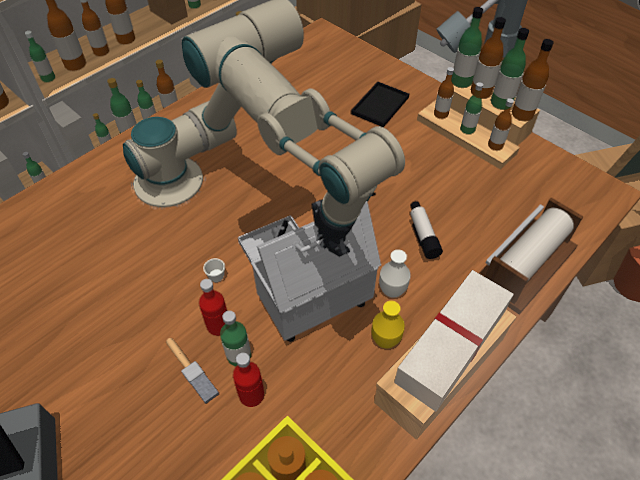

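View pics/top12.png

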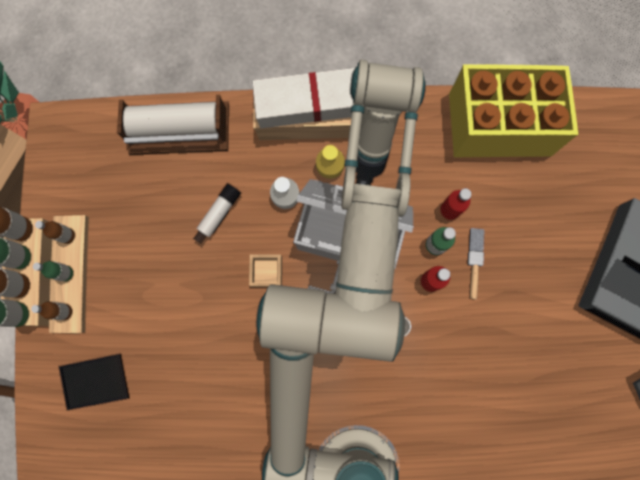

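carry_out(deltas=[0,0,0,0,0,0,-1,0,0,0,0,0,0,-1,0,0,0,0,0,0,-1,0,0,0,0,0,0,-1,0,0,0,0,0,0,-1,0,0,0,0,0,0,-1,0,0,0,0,0,0,-1,0,0,0,0,0,0,-1])

```text
clock: 18.68
position: [0.6829, -0.0131, 0.3195]
ee_rot: [-0.316, -0.487, -0.513, 0.633]
contact_force: [0.3, 4.6, -4.3]
width: 0.0082
```

Run:
```python
from st import *
s=st();Rm=rot(s['ee_rot'])
for n in ('scene','wrist'):
    im=eyes.get_image(n);print(n,lidplane(im,35,85))
    if n=='scene':
        P=cloud(im);tp=T(-.18,0,.112);m=(np.linalg.norm(P[...,:2]-tp[:2],axis=2)<.04)&(abs(P[...,2]-.121)<.008)&(im['color'].max(2)<70);p=P[m]
        if len(p)>8:
            V=np.linalg.eigh(np.cov(p[:,:2].T))[1][:,1];print('tap',math.degrees(math.atan2(V[1],V[0]))%180-73,len(p))
P=cloud(im);print('bar',np.median((P[215:290,318:328].reshape(-1,3)-s['position'])@Rm,0).round(4))
```

```text
18.675 [ 0.6829 -0.0131  0.3195] [ 0.34  4.63 -4.27] [ 0.57 -0.2  -0.22] 0.0082 tank [0.0511 0.0004 0.3371] r 0.1562 lid 63.17
scene (1326, array([ 0.868, -0.004,  0.497]), 60.19, 'plane above hinge', np.float64(0.0095), 'rms', np.float64(0.0011))
tap 44.5837421505166 69
wrist (22178, array([0.862, 0.047, 0.504]), 59.68, 'plane above hinge', np.float64(0.0161), 'rms', np.float64(0.001))
bar [-0.0163 -0.0004 -0.0367]
```

Run:
```python
from rig import job
print(job.sign_off())
```

```text
the job is handed in; nothing more can be done
None
```

The tap is at half open and released, and the arm is holding the lid by its bar at about 60 degrees. I handed the job in that way at about 19 s of robot time.

- **Tap:** it started at about 9° and I turned it to 45°. Later camera checks gave 45.9° (wrist) and 44.6° (scene).
- **Lid:** I raised it slowly and held it still for one second before handing in. Depth readings from the scene and wrist cameras then gave 60.2° and 59.7°. Forces on the gripper settled at about 6 N.
- **Other objects:** the last scene picture shows nothing out of place by eye. I did not measure the positions.

**Disagreements:**
- Lid angle worked out from the arm's position read about 63°. The bar sits about 6–7 mm nearer the fingertips than the grasp point, so I trusted the cameras.
- The finger opening reads 8 mm on the 10 mm bar.
- Around 45° the fingers were pushing the bar inward with about 14 N. I tilted the tool 20° and moved it outward slightly, and the force dropped.

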